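# Take the lift-off lid from the cutlery box

### The arm

A 6-joint arm with a two-finger parallel gripper is mounted at the origin on the work surface; the furniture and walls round the work are solid. World frame = base frame: x ahead of the robot, y to its left, z up, the work surface at z = 0. Lengths are in m, angles in rad, forces in N, time in s.
With the tool pointing down it reaches from about 0.325 to 0.775 m from the base axis. Payload 9.3 kg.
Tool frame: the origin (TCP) lies midway between the tips of the shut fingers; the grasp point (between the pads) lies 19 mm behind it (grip_depth is the distance from the TCP to the grasp point, in m); z points along the fingers, y is the line along which they close (so a half turn about z gives the same grasp; the last joint's range is limited). The gripper opens to 85 mm and grips with 20 to 120 N. Pads are 22 mm wide; open, the fingers measure 114 mm over their backs; the gripper's body (76 mm by 85 mm) begins 54 mm behind the grasp point. The pads swing forward as they close: fully open they stand 13 mm farther back than shut.
Start: joints at [-1.285, 0.259, 0.021, 1.334, 0, 1.418], TCP at [0.234, -0.498, 0.231] pointing down, gripper open.
Joint ranges: [-3.04, 3.04], [-0.91, 1.82], [-1.04, 1.36], [-1.92, 1.95], [-1.52, 1.45], [-3.14, 3.14]. Speed limits (rad/s): [2.22, 2.22, 2.79, 3.14, 3.14, 3.14].

### API

Orientations are given as a 3x3 rotation matrix whose columns are the frame's x, y, z axes.
In Python, from station import * gives the robot as it stands. The module is installed in compiled form; this text tells all that it offers.
- The arm moves only by the shell command python3 -m creep 'ROWS' [FORCE]. ROWS is JSON, a list of rows, each a list of 3 entries, a list of its own where there are three numbers: the finger opening in mm, from 0 to 85.4, then the shift along the world's x, y, z in mm, then the turn about the world's z in rad. A call has 1 to 8 rows; each row shifts and turns the commanded pose from where the row before left it; what a row does not reach is not made up. A row lasts 1/12 s, in which the tool goes at most 41.7 mm and 7.16 degrees, less where a joint would pass 70% of its speed; a pose out of reach is approached as far as the arm can. A call with a gripper value outside its range is refused whole. The fingers move at their own pace and stop on an object; FORCE is the grip in N (left out, the last holds). Time passes only in rows, so rows that do not move let the fingers close. It gives the time, the measured TCP pose, the force, the opening and the grip force at its end, in the units of the state.
- state(): the state, without advancing time (a new reading comes with each control period).
- read_camera(name): name is "side" or "top"; returns (picture, depth): 400x640x3 uint8, red, green, blue; 400x640 float32, m along the optical axis (not along the pixel's ray), 0 where there is no reading.
- calibration(name): a dict with "intrinsics" (3x3 intrinsics, pixels), "k1" (the pictures are not rectified: a ray, as slopes to the right and down, at radius r is drawn at 1 + k1 r^2 times it, then the intrinsics apply), "R" (3x3) and "t" (3): a world point X has camera coordinates R X + t. Camera axes: x right, y down, z forward; pixel columns grow to the right and rows downward; lengths in m; the calibration is good to about 2 mm. A picture is of the moment at which its call begins. calibration takes no time and is no camera call.
- sign_off(): hands the job in; it is judged then, once.
The state is a dict: "t": time; "qpos": joint angles; "joint_vel": joint speeds; "effort": joint torques, N m; "eef_pos": TCP position; "tcp_rot": TCP orientation; "force": force on the tool from outside, world axes, zero at the start; "wrist_torque": the same for the moment, N m; "grip_width": finger opening in m; "grasp_force": force on a finger pad.
Only numpy, scipy, OpenCV 4.12 (cv2) and the standard library are available. Lean on these libraries where they do the work, as an engineer would, in place of code of your own. Each camera call takes 0.05 s, during which the arm holds its last target. There are 200 camera calls.

### The job

Get the pale wooden cutlery box ready for display: by its dark bar handle, swing the lid up until it stands upright on its hinge pins, lift it straight up off the pins, and stand it gently, hinge edge down and roughly centred along the slot, in the blue lid stand. Leave it standing there on its own.

Things in the scene. Friction and masses are not known exactly. Their poses are not given: they have to be found in the camera images.
- lid: Loose lid of the pale box, 0.25 kg: panel 120x172x10 mm, dark bar handle in front, two brass forks (14 wide, 18 thick) behind. Origin: on the hinge axis, midway between the forks, mid-thickness; x points rearward out of the fork mouths (straight down when the lid is upright), y along the hinge, z out of its top face. Panel x -138 to -18 mm, fork ends +8. Upright, 11 mm of lift frees it.
- lid_bar (a point): Middle of the lid's handle, the place to grip; turned as the lid. Round steel bar 10 mm thick along y, 110 mm long between two side arms, 52 mm ahead of the panel's front edge, 190 mm from the hinge axis, level with the panel. 75 mm above the table when closed, free beneath; 265 mm when upright. It can turn between the fingers, so a gripper pointing down can follow the arc.
- box_pins (a point): On the hinge axis of the fixed pale wooden box, midway between its two 6 mm brass pins (1.5 mm play in the forks), 75 mm above the table. x horizontal, rearward from handle to hinge; y along the pins; z up. The box is 120 (x) x 172 x 70 mm, from x = -138 to -18 mm. Pin posts end 5 mm above the axis. The lid is closed at first, resting on the rim; it falls if let go.
- stand_slot (a point): Centre of the slot floor in the fixed blue lid stand, 10 mm above the table. x horizontal across the slot, y along it, z up. Slot 28 mm wide, 150 long, open at the ends; walls with flared lips end 72 mm above the floor, 55 mm apart. Base 110x160 mm. Takes the lid either way round; standing in it on its forks the lid's bar is 198 mm above the slot floor.
Mind the look-alikes: they are no part of the job. Of the things that look like the part that bears stand_slot, the larger one is meant.

How it is judged:
On the way, in this order (a step that is already met when the one before it is completed fails the run):
1. the lid stands upright (within 15 degrees) with its forks still on the pins (within 12 mm) (angle between lid's own x axis and vertical above 2.88 rad and distance between lid and box_pins below 0.012 m), for 0.1 s.
2. the lid, upright within 20 degrees, has been lifted straight up off the pins: more than 18 mm above them and within 30 mm sideways (angle between lid's own x axis and vertical above 2.79 rad and z of lid in the frame of box_pins above 0.018 m and horizontal distance between lid and box_pins below 0.03 m), for 0.05 s.
At the end, for the whole second after the job is handed in: The lid stands hinge edge down on the floor of the stand's slot (its hinge axis less than 18 mm above the slot floor, within 20 mm of the slot's middle across and 30 mm along), upright within 20 degrees, at rest and released (angle between lid's own x axis and vertical above 2.79 rad and z of lid in the frame of stand_slot below 0.018 m and x of lid in the frame of stand_slot between -0.02 and 0.02 m and y of lid in the frame of stand_slot between -0.03 and 0.03 m and linear speed of lid below 0.03 m/s); the robot touches nothing.
It fails at once if the lid is dropped into the stand (faster than 0.5 m/s in the slot) (horizontal distance between lid and stand_slot below 0.04 m and z of lid in the frame of stand_slot below 0.06 m and linear speed of lid above 0.5 m/s).
It also fails if it takes over 51 s, if anything falls off the work surface, if the arm or the gripper's body presses on something with over 40 N, if the wrist force passes 120 N, or if a joint passes its speed limit or range.

## Working session

There is one attempt and no reset: what is moved stays moved. The work goes in short steps, Python scripts to look and compute and a shell command to move; the robot and the scene stay as the last step left them, time stands still between calls to the robot, and variables do not carry over. Pictures are saved under pics/ and viewed, at most 10 in all, crops included, and the job is handed in when it is done.

```bash
mkdir -p pics; cat > h.py <<'E'
import numpy as np,cv2
from station import *
def grab(n):
    p,d=read_camera(n); np.savez(f'{n}.npz',p=p,d=d); return p,d
def cloud(n,d):
    c=calibration(n);K=np.array(c["intrinsics"]);R=np.array(c["R"]);t=np.array(c["t"])
    v,u=np.mgrid[:d.shape[0],:d.shape[1]]
    xy=cv2.undistortPoints(np.stack([u,v],-1).reshape(-1,1,2).astype(float),K,np.array([c["k1"],0,0,0.])).reshape(-1,2)
    X=np.c_[xy,np.ones(len(xy))]*d.reshape(-1,1)
    W=(X-t)@R
    W[d.reshape(-1)==0]=np.nan
    return W.reshape(*d.shape,3)
E
python3 - <<'E'
from h import *
for n in("top","side"):
    p,d=grab(n); cv2.imwrite(f'pics/{n}0.png',p[...,::-1])
    c=calibration(n); print(n,c["k1"],-np.array(c["R"]).T@c["t"])
s=state();print(s["t"],s["eef_pos"],s["tcp_rot"],s["grip_width"])
E
```

```text
top -0.10928294413734252 [0.17835327 0.02515525 1.51982968]
side -0.12487948776771039 [-0.18808161  1.09648006  0.77083429]
0.1 [ 0.23357151 -0.49767448  0.23073924] [[ 9.05291605e-01  4.24790522e-01 -3.50831385e-04]
 [ 4.24790637e-01 -9.05290923e-01  1.12280664e-03]
 [ 1.59353149e-04 -1.16549731e-03 -9.99999308e-01]] 0.08523418384059687
```

View pics/top0.png

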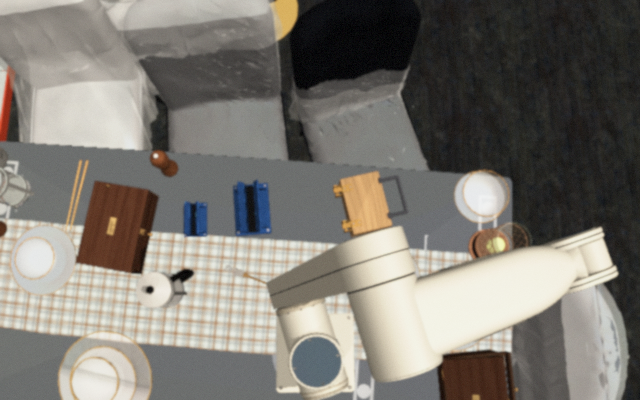

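View pics/side0.png

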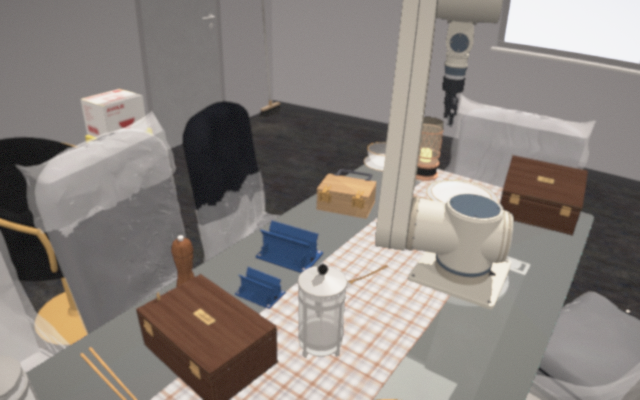

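The top picture shows the pale box at about (365,203) with its dark bar on the right at (400,195) and brass forks on the left at (340,200). There are two blue stands: a larger one at (252,208) and a smaller one at (195,218). The larger one is meant. The dark boxes at (118,227) and (478,375) are look-alikes. I'll confirm with an enlarged crop and measure.

```bash
python3 - <<'E'
from h import *
z=np.load('top.npz');p,d=z['p'],z['d'];W=cloud('top',d)
c=p[160:250,170:420];cv2.imwrite('pics/crop1.png',cv2.resize(c[...,::-1],None,fx=3.2,fy=3.2,interpolation=cv2.INTER_CUBIC))
h=cv2.cvtColor(p,cv2.COLOR_RGB2HSV).astype(int)
v,u=np.mgrid[:400,:640]
def rect(n,m):
    P=W[m];P=P[np.isfinite(P[:,0])]
    r=cv2.minAreaRect(P[:,:2].astype(np.float32)*1000)
    print(n,len(P),np.round(r[0]),np.round(r[1]),round(r[2],1),'z',np.round(np.percentile(P[:,2]*1000,[5,50,95])))
blue=(h[...,0]>100)&(h[...,0]<125)&(h[...,1]>120)&(v>165)&(v<245)
rect('big',blue&(u>228)&(u<275)); rect('small',blue&(u>178)&(u<212))
pale=(h[...,0]>8)&(h[...,0]<25)&(h[...,1]>70)&(W[...,2]>.065)&(W[...,2]<.095)&(u>325)&(u<400)&(v<240)&(v>165)
rect('lid',pale); rect('pale panel',pale&(u>347))
for q in[(340,190),(347,225),(338,188),(383,178),(393,221),(399,178),(407,210),(365,200),(252,208),(266,200),(237,208)]:
    print(q,np.round(W[q[1],q[0]]*1000))
E
```

```text
big 1335 [434. 192.] [157. 106.] 5.0 z [ 6. 31. 83.]
small 633 [403. 369.] [102.  72.] 2.3 z [ 3. 20. 56.]
lid 2423 [ 440. -144.] [174. 147.] 13.0 z [74. 80. 86.]
pale panel 2148 [ 442. -151.] [174. 131.] 13.0 z [75. 80. 85.]
(340, 190) [478. -80.  79.]
(347, 225) [372. -98.  84.]
(338, 188) [483. -74.  86.]
(383, 178) [ 514. -210.   82.]
(393, 221) [ 395. -250.    1.]
(399, 178) [ 515. -259.   79.]
(407, 210) [ 429. -296.    2.]
(365, 200) [ 448. -154.   79.]
(252, 208) [437. 191.   9.]
(266, 200) [463. 147.   7.]
(237, 208) [437. 237.  11.]
```

View pics/crop1.png

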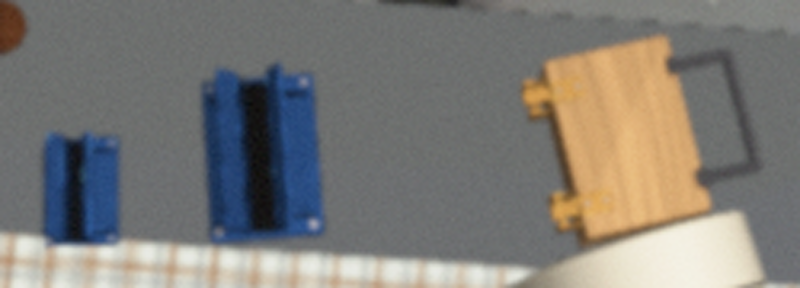

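The crop confirms it: the larger stand measures 157x106 mm (given: 160x110) and the smaller 102x72. The lid measures 174x147 mm with its top at 80 mm, as it must be.

My estimates, in mm:
- **Hinge:** (425,-81,75), with the hinge line at 13°.
- **Bar:** (468,-266,75).
- **Slot:** (434,192), running at about 5°.

I'll move above the bar and take a close look.

```bash
python3 -m creep '[[40,[28,28,-8],-0.027],[40,[28,28,-8],-0.027],[40,[28,28,-8],-0.027],[40,[28,28,-8],-0.027],[40,[28,28,-8],-0.027],[40,[28,28,-8],-0.027],[40,[28,28,-8],-0.027],[40,[28,28,-8],-0.027]]' 20
python3 - <<'E'
from h import *
for n in("top","side"):
    p,d=grab(n)
    W=cloud(n,d);h=cv2.cvtColor(p,cv2.COLOR_RGB2HSV).astype(int)
    if n=="side": cv2.imwrite('pics/side1.png',cv2.resize(p[120:240,280:440,::-1],None,fx=5,fy=5,interpolation=cv2.INTER_CUBIC))
    # dark bar: low value points near z 60-90, in bar area
    m=(h[...,2]<110)&(W[...,2]>.06)&(W[...,2]<.09)&(np.hypot(W[...,0]-.468,W[...,1]+.266)<.075)
    P=W[m];a=np.radians(13);r=np.array([-np.sin(a),np.cos(a)]);H=np.array([.4254,-.0807])
    q=(P[:,:2]-H)@r; print(n,len(P),np.histogram(q*1000,bins=range(-215,-130,5)))
    b=P[q<-.18]
    if len(b)>5: f=np.polyfit(b[:,0],b[:,1],1);print('bar angle',np.degrees(np.arctan(f[0])),'at x=.468 y=',np.polyval(f,.468),b[:,0].min(),b[:,0].max(),np.median(b[:,2]))
s=state();print(s["eef_pos"],s["tcp_rot"][:2],s["force"])
E
```

```text
t: 0.77
eef_pos: [0.4586, -0.2722, 0.1668]
tcp_rot: [[0.976, 0.22, -0.0], [0.22, -0.976, 0.0], [-0.0, -0.0, -1.0]]
force: [0.0, -1.0, -0.1]
grip_width: 0.04
grasp_force: 0.0
top 43 (array([0, 0, 0, 0, 0, 0, 0, 1, 4, 4, 7, 5, 5, 8, 4, 3]), array([-215, -210, -205, -200, -195, -190, -185, -180, -175, -170, -165,
       -160, -155, -150, -145, -140, -135]))
side 94 (array([ 0,  0,  0,  1,  1, 18, 44, 12,  3,  2,  4,  4,  1,  2,  0,  2]), array([-215, -210, -205, -200, -195, -190, -185, -180, -175, -170, -165,
       -160, -155, -150, -145, -140, -135]))
bar angle 12.202472425070942 at x=.468 y= -0.25977135467602924 0.4199408877953035 0.5228166650045971 0.07736858466115798
[ 0.4600233  -0.26954267  0.16573176] [[ 0.97428987  0.22529514 -0.0011592 ]
 [ 0.22529743 -0.97428674  0.00253141]] [-0.23521744 -1.14109364  1.01001358]
```

The bar is at about (469,-265), consistent between both cameras, with its angle at 12–13°. Now I'll descend and grip.

```bash
python3 -m creep '[[40,[4,2,-35],0],[40,[4,2,-35],0],[40,[0,0,-25],0],[40,[0,0,-15],0],[40,[0,0,0],0],[5,[0,0,0],0],[5,[0,0,0],0],[5,[0,0,0],0]]' 20
python3 -m creep '[[5,[0,0,0],0],[5,[0,0,0],0],[5,[0,0,0],0]]'
python3 - <<'E'
from h import *
p,d=grab("side");cv2.imwrite('pics/side2.png',cv2.resize(p[120:240,280:440,::-1],None,fx=5,fy=5,interpolation=cv2.INTER_CUBIC))
E
```

```text
t: 1.53
eef_pos: [0.465, -0.2675, 0.0582]
tcp_rot: [[0.975, 0.222, -0.0], [0.222, -0.975, 0.005], [0.001, -0.005, -1.0]]
force: [-2.3, 8.0, 1.4]
grip_width: 0.0088
grasp_force: 22.4
t: 1.78
eef_pos: [0.465, -0.2676, 0.0582]
tcp_rot: [[0.975, 0.222, -0.0], [0.222, -0.975, 0.004], [0.001, -0.004, -1.0]]
force: [-2.4, 12.6, 3.3]
grip_width: 0.0092
grasp_force: 22.6
```

View pics/side2.png

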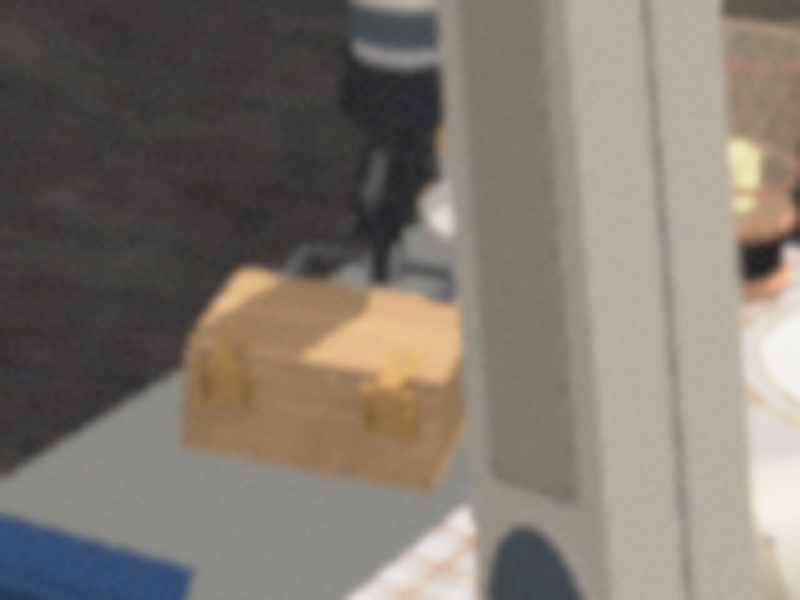

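The fingers hold the bar at 9.2 mm and the lid is still closed. The bar is pulled about 12 N towards the hinge, so I'll ease inward a little.

```bash
python3 -m creep '[[5,[0,1.5,0],0],[5,[0,0,0],0],[5,[0,0,0],0]]'
python3 -m creep '[[5,[0,1.5,0],0],[5,[0,0,0],0],[5,[0,0,0],0]]'
```

```text
t: 2.08
eef_pos: [0.4652, -0.2675, 0.0583]
tcp_rot: [[0.975, 0.221, 0.0], [0.221, -0.975, 0.001], [0.0, -0.001, -1.0]]
force: [-2.1, 7.3, 1.1]
grip_width: 0.009
grasp_force: 22.4
t: 2.33
eef_pos: [0.4659, -0.2671, 0.0583]
tcp_rot: [[0.975, 0.221, 0.001], [0.221, -0.975, -0.001], [0.001, 0.001, -1.0]]
force: [-2.3, 2.8, 4.2]
grip_width: 0.0093
grasp_force: 22.6
```

```bash
python3 -m creep '[[5,[-0.2,1.2,16.6],0],[5,[-0.5,2.6,16.4],0],[5,[-0.8,3.5,16.2],0],[5,[-1.1,4.9,15.8],0],[5,[0,0,0],0],[5,[0,0,0],0]]'
```

```text
t: 2.83
eef_pos: [0.4637, -0.2554, 0.123]
tcp_rot: [[0.975, 0.221, 0.002], [0.221, -0.975, -0.002], [0.002, 0.003, -1.0]]
force: [0.7, 0.0, -0.9]
grip_width: 0.0094
grasp_force: 21.6
```

```bash
python3 -m creep '[[5,[-1.4,6.2,15.3],0],[5,[-1.7,7.5,14.7],0],[5,[-2,8.7,14],0],[5,[-2.3,9.8,13.2],0],[5,[-2.5,10.9,12.2],0],[5,[-2.7,11.9,11.2],0],[5,[0,0,0],0],[5,[0,0,0],0]]'
```

```text
t: 3.5
eef_pos: [0.4508, -0.2001, 0.203]
tcp_rot: [[0.975, 0.222, 0.001], [0.222, -0.975, -0.002], [0.001, 0.002, -1.0]]
force: [-1.3, -5.2, 3.4]
grip_width: 0.009
grasp_force: 21.0
```

```bash
python3 -m creep '[[5,[-3,12.8,10.1],0],[5,[-3.1,13.6,8.9],0],[5,[-3.3,14.3,7.7],0],[5,[-3.4,14.9,6.3],0],[5,[-3.5,15.4,5],0],[5,[-3.6,15.8,3.6],0],[5,[0,0,0],0],[5,[0,0,0],0]]'
python3 - <<'E'
from h import *
p,d=grab("side");cv2.imwrite('pics/side3.png',cv2.resize(p[80:240,280:440,::-1],None,fx=3.7,fy=3.7,interpolation=cv2.INTER_CUBIC))
E
```

```text
t: 4.17
eef_pos: [0.4305, -0.1123, 0.2444]
tcp_rot: [[0.975, 0.222, 0.0], [0.222, -0.975, -0.0], [0.0, 0.0, -1.0]]
force: [0.5, -1.7, 5.2]
grip_width: 0.0089
grasp_force: 22.2
```

View pics/side3.png

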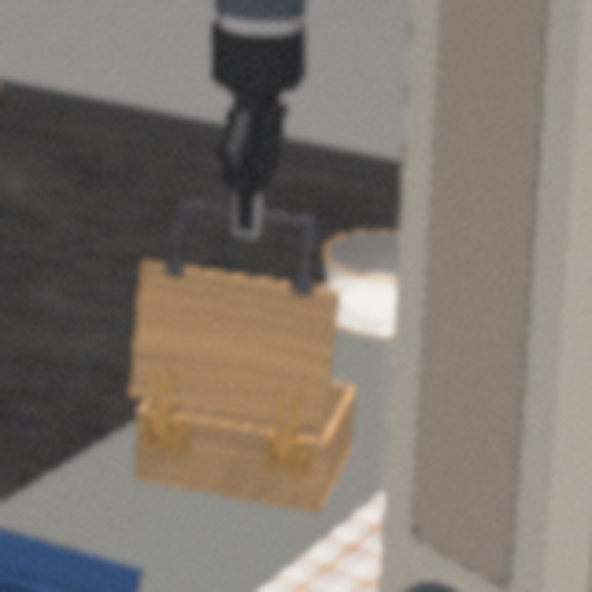

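The picture shows the lid nearly upright at about 80°, with the bar gripped at crop (247,212) and both forks on their pins at (165,430) and (290,455). I'll finish the arc.

```bash
python3 -m creep '[[5,[-3.6,15,2.2],0],[5,[-3.6,15,0.5],0],[5,[0,0,0],0],[5,[0,0,0],0],[5,[0,0,0],0],[5,[0,0,0],0]]'
python3 - <<'E'
from h import *
for n in("top","side"):
    p,d=grab(n);W=cloud(n,d);h=cv2.cvtColor(p,cv2.COLOR_RGB2HSV).astype(int)
    a=np.radians(12.8);r=np.array([-np.sin(a),np.cos(a)]);q=(W[...,:2]-[.4233,-.082])@r;s=(W[...,:2]-[.4233,-.082])@[np.cos(a),np.sin(a)]
    m=(h[...,0]>8)&(h[...,0]<25)&(h[...,1]>70)&(abs(q)<.05)&(abs(s)<.09)&(W[...,2]>.11)&(W[...,2]<.205)
    P=np.c_[q[m],s[m],W[m][:,2]]*1000
    if len(P)>30:
        A=np.c_[P[:,1],P[:,2]-75,np.ones(len(P))];c=np.linalg.lstsq(A,P[:,0],rcond=None)[0];print(n,len(P),'yaw',c[0],'lean(rad)',c[1],'off at hinge',c[2],np.percentile(P[:,1],[1,99]),np.percentile(P[:,2],[1,99]))
E
```

```text
t: 4.72
eef_pos: [0.4236, -0.0836, 0.2468]
tcp_rot: [[0.975, 0.22, -0.0], [0.22, -0.975, 0.0], [-0.0, -0.0, -1.0]]
force: [1.1, -0.1, 2.9]
grip_width: 0.0089
grasp_force: 22.3
side 1519 yaw -0.0009739748650115096 lean(rad) -0.03496631694052694 off at hinge 9.953095091625082 [-80.63732795  87.20115522] [111.05935754 203.89195153]
```

The lid is upright, leaning about 2°, with its forks on the pins and little force on the tool. Now straight up.

```bash
python3 -m creep '[[5,[0,1,4],0],[5,[0,1,6],0],[5,[0,0,8],0],[5,[0,0,8],0],[5,[0,0,8],0],[5,[0,0,10],0],[5,[0,0,10],0],[5,[0,0,0],0]]'
python3 - <<'E'
from h import *
p,d=grab("side");cv2.imwrite('pics/side4.png',cv2.resize(p[80:240,280:440,::-1],None,fx=3.7,fy=3.7,interpolation=cv2.INTER_CUBIC))
E
```

```text
t: 5.48
eef_pos: [0.4239, -0.081, 0.3034]
tcp_rot: [[0.975, 0.221, 0.003], [0.221, -0.975, -0.001], [0.002, 0.002, -1.0]]
force: [-0.7, 0.1, -2.5]
grip_width: 0.009
grasp_force: 21.9
```

View pics/side4.png

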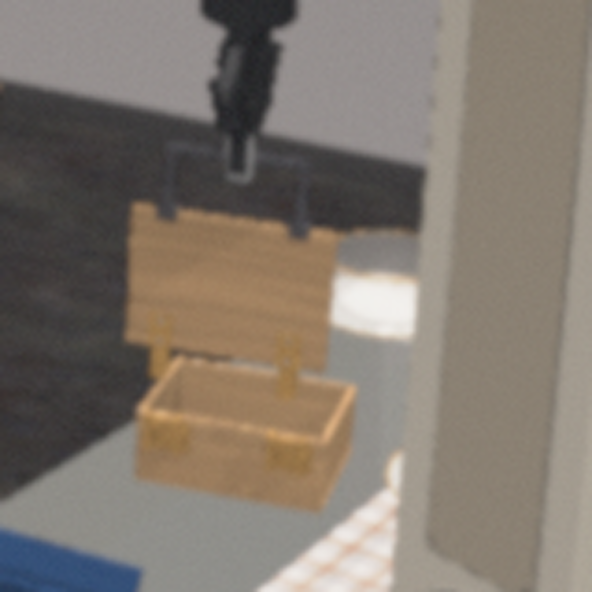

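The picture shows the lid hanging free and upright, with its forks (crop (160,360) and (288,380)) clear above the pins. Next I'll refine the slot centre and yaw from the walls.

```bash
python3 - <<'E'
from h import *
for n in("top","side"):
    z=np.load(n+'.npz');p,d=z['p'],z['d'];W=cloud(n,d);h=cv2.cvtColor(p,cv2.COLOR_RGB2HSV).astype(int)
    b=(h[...,0]>100)&(h[...,0]<125)&(h[...,1]>100)&(np.hypot(W[...,0]-.434,W[...,1]-.192)<.11)&(W[...,1]<.29)
    P=W[b]*1000; r=cv2.minAreaRect(P[:,:2].astype(np.float32));print(n,len(P),r)
    T=P[P[:,2]>60]
    for nm,S in(("y<",T[T[:,1]<192]),("y>",T[T[:,1]>192])):
        if len(S)>10:
            f=np.polyfit(S[:,0],S[:,1],1);print(nm,len(S),'ang',np.degrees(np.arctan(f[0])),'y at x=434',np.polyval(f,434),'x',S[:,0].min(),S[:,0].max(),'z',np.percentile(S[:,2],[5,50,95]))
    D=W[(np.hypot(W[...,0]-.434,W[...,1]-.192)<.07)&(W[...,2]<.02)&(h[...,2]<60)]*1000
    if len(D)>10: f=np.polyfit(D[:,0],D[:,1],1);print('dark floor',len(D),np.degrees(np.arctan(f[0])),np.polyval(f,434),D[:,0].min(),D[:,0].max(),np.percentile(D[:,1],[5,95]))
E
```

```text
top 1435 ((434.68731689453125, 191.93505859375), (158.16224670410156, 108.53150939941406), 4.86808967590332)
y< 251 ang 4.5179348612182 y at x=434 168.9301443849659 x 362.0119080026572 509.06905334032825 z [63.12111463 76.62123069 85.40050929]
y> 314 ang 4.601297214136234 y at x=434 215.25606549894476 x 359.0211861928502 505.9009840408049 z [62.20898701 74.78438593 85.27831421]
dark floor 346 4.38194401966059 195.07392812439286 364.41193947539034 503.6981912276277 [183.32855343 206.8967523 ]
side 2041 ((431.8388671875, 202.37669372558594), (155.57241821289062, 101.29967498779297), 6.074508190155029)
y< 422 ang 4.23959022709082 y at x=434 174.75313284543182 x 361.80258464978886 509.0021709164786 z [61.33828337 70.7752676  81.03437988]
y> 259 ang 4.450832646065303 y at x=434 220.82794905068366 x 356.834172314311 502.91988703008474 z [60.67245404 74.66076468 84.4657658 ]
```

The slot centre is (434.5,192.5) with a yaw of 4.6°. I'll carry the lid over with a -0.143 rad turn.

```bash
python3 -m creep '[[5,[1,10,0],-0.018],[5,[1,20,0],-0.018],[5,[1,25,0],-0.018],[5,[1,25,0],-0.018],[5,[1,25,0],-0.018],[5,[1,25,0],-0.018],[5,[1,25,0],-0.018],[5,[1,25,0],-0.018]]'
python3 -m creep '[[5,[0,25,0],0],[5,[0,25,0],0],[5,[0,20,0],0],[5,[0,12,0],0],[5,[0,7,0],0],[5,[0,4,0],0],[5,[0,0,0],0],[5,[0,0,0],0]]'
python3 -m creep '[[5,[0,0,0],0],[5,[0,0,0],0],[5,[0,0,0],0],[5,[0,0,0],0],[5,[0,0,0],0],[5,[0,0,0],0],[5,[0,0,0],0],[5,[0,0,0],0]]'
cat > m.py <<'E'
from h import *
import sys
p,d=grab("side");W=cloud("side",d);h=cv2.cvtColor(p,cv2.COLOR_RGB2HSV).astype(int)
cv2.imwrite(sys.argv[1],cv2.resize(p[100:300,200:400,::-1],None,fx=3,fy=3,interpolation=cv2.INTER_CUBIC))
a=np.radians(4.6);D=W[...,:2]-[.4345,.1925];q=D@[-np.sin(a),np.cos(a)];s=D@[np.cos(a),np.sin(a)]
m=(h[...,0]>8)&(h[...,0]<25)&(h[...,1]>70)&(abs(q)<.06)&(abs(s)<.11)&(W[...,2]>.08)
P=np.c_[q[m],s[m],W[m][:,2]]*1000
F=P[P[:,2]>P[:,2].max()-110]
lo=F[:,2].min()
c=np.linalg.lstsq(np.c_[F[:,1],F[:,2]-F[:,2].max()+138-10,np.ones(len(F))],F[:,0],rcond=None)[0]
print(len(P),'yaw',c[0],'lean',c[1],'face off at hinge',c[2],'s',np.percentile(F[:,1],[1,99]),'z',P[:,2].min(),P[:,2].max())
E
python3 m.py pics/side5.png
```

```text
t: 6.2
eef_pos: [0.431, 0.1003, 0.3008]
tcp_rot: [[0.997, 0.078, -0.001], [0.078, -0.997, 0.0], [-0.0, -0.0, -1.0]]
force: [0.4, -0.2, -1.2]
grip_width: 0.0092
grasp_force: 21.9
t: 6.87
eef_pos: [0.436, 0.1503, 0.3012]
tcp_rot: [[0.992, 0.129, -0.004], [0.129, -0.991, 0.032], [-0.0, -0.032, -0.999]]
force: [0.1, 0.4, -1.6]
grip_width: 0.0092
grasp_force: 21.9
t: 7.53
eef_pos: [0.4359, 0.1509, 0.3012]
tcp_rot: [[0.991, 0.131, -0.004], [0.131, -0.991, 0.032], [-0.0, -0.032, -0.999]]
force: [0.1, -0.5, -1.7]
grip_width: 0.0093
grasp_force: 21.9
2574 yaw 0.0523545479429383 lean -0.09665906238831573 face off at hinge -20.33791053003737 s [-84.33406077  83.97379975] z 120.17559968464334 269.61259176983185
```

View pics/side5.png

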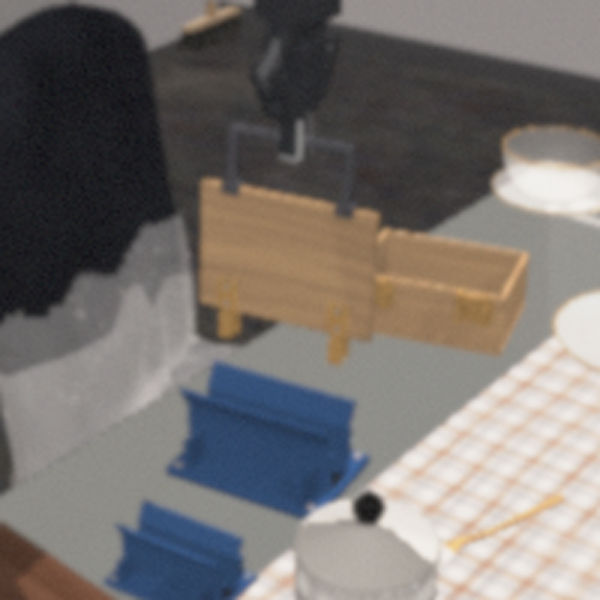

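The lid hangs fine, with its lower edge still short of the stand at (275,440). The arm stalled at y=0.151, so I'll check the joints.

```bash
python3 -c "
from station import *
import numpy as np
s=state();print(np.round(s['qpos'],3),np.round(s['effort'],1),s['wrist_torque'],s['tcp_rot'])"
```

```text
[ 0.13   0.09  -0.014  1.467  0.032  3.141] [ -0.  -43.3  35.7  -0.    0.2  -0. ] [-0.07910801 -0.02355502  0.02345428] [[ 9.91433252e-01  1.30543431e-01 -4.30336751e-03]
 [ 1.30614309e-01 -9.90918207e-01  3.19532419e-02]
 [-9.29993917e-05 -3.22415879e-02 -9.99480101e-01]]
```

The last joint is at its limit (3.141). The stand takes the lid either way round, so I'll turn it the other way, about +3.09 rad.

```bash
python3 -m creep '[[5,[0,0,0],0.05],[5,[0,0,0],0.1],[5,[0,0,0],0.12],[5,[0,0,0],0.12],[5,[0,0,0],0.12],[5,[0,0,0],0.12],[5,[0,0,0],0.12],[5,[0,0,0],0.12]]'
python3 -m creep '[[5,[0,0,0],0.12],[5,[0,0,0],0.12],[5,[0,0,0],0.12],[5,[0,0,0],0.12],[5,[0,0,0],0.12],[5,[0,0,0],0.12],[5,[0,0,0],0.12],[5,[0,0,0],0.12]]'
python3 -c "
from station import *
import numpy as np
s=state();print(np.round(s['qpos'],3),np.arctan2(s['tcp_rot'][1][0],s['tcp_rot'][0][0]))"
```

```text
t: 8.25
eef_pos: [0.4359, 0.1509, 0.3012]
tcp_rot: [[0.534, 0.845, -0.027], [0.845, -0.534, 0.017], [-0.0, -0.032, -0.999]]
force: [-0.6, -0.3, -1.9]
grip_width: 0.0088
grasp_force: 21.9
t: 8.92
eef_pos: [0.4359, 0.1509, 0.3012]
tcp_rot: [[-0.386, 0.922, -0.03], [0.923, 0.386, -0.013], [-0.0, -0.032, -0.999]]
force: [1.3, 0.3, -1.8]
grip_width: 0.0091
grasp_force: 21.9
[ 0.156  0.115  0.015  1.501 -0.008  1.331] 1.9669785536404316
```

```bash
python3 -m creep '[[5,[0,0,0],0.12],[5,[0,0,0],0.12],[5,[0,0,0],0.12],[5,[0,5,0],0.12],[5,[0,5,0],0.12],[5,[0,5,0],0.12],[5,[0,5,0],0.12],[5,[0,5,0],0.12]]'
python3 -m creep '[[5,[0,5,0],0.12],[5,[0,5,0],0.12],[5,[0,4,0],0.055],[5,[0,2,0],0],[5,[0,0,0],0],[5,[0,0,0],0],[5,[0,0,0],0]]'
python3 m.py pics/side6.png;python3 -c "
from station import *
import numpy as np
s=state();print(np.round(s['qpos'],3),np.arctan2(s['tcp_rot'][1][0],s['tcp_rot'][0][0]))"
```

```text
t: 9.58
eef_pos: [0.4359, 0.1762, 0.3012]
tcp_rot: [[-0.977, 0.213, -0.007], [0.213, 0.977, -0.031], [-0.0, -0.032, -0.999]]
force: [0.1, 0.5, -1.7]
grip_width: 0.0087
grasp_force: 21.9
t: 10.17
eef_pos: [0.4359, 0.1918, 0.3012]
tcp_rot: [[-0.997, -0.073, 0.002], [-0.073, 0.997, -0.032], [-0.0, -0.032, -0.999]]
force: [0.3, 0.8, -1.8]
grip_width: 0.0089
grasp_force: 21.9
2370 yaw -1.6184573727763434 lean -0.03756021679475119 face off at hinge 81.01231194792861 s [26.40196985 28.16355852] z 119.3147150090834 443.5420513805058
[ 0.258  0.126  0.027  1.478 -0.032  0.185] -3.06856817079776
```

View pics/side6.png

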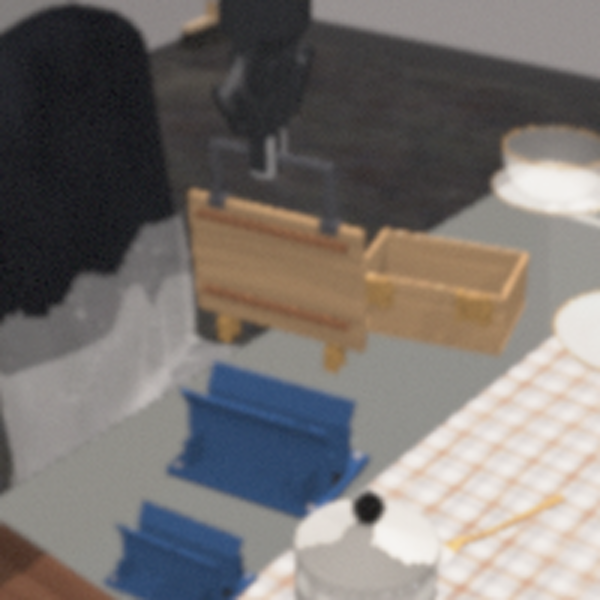

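The lid is now turned half round with its inner face (two battens) towards the camera; its forks at crop (230,325) and (335,355) are above and just behind the stand at (275,440). I'll measure it again with an outlier filter.

```bash
sed -i 's/&(W\[...,2\]>.08)/\&(W[...,2]>.08)\&(W[...,2]<.285)/' m.py; python3 m.py pics/x.png; python3 - <<'E'
from h import *
W=cloud("side",np.load('side.npz')['d'])
a=np.radians(4.6)
for x,y in[(230,325),(335,355),(229,331),(333,362),(280,260),(275,330)]:
    w=W[100+round(y/3),200+round(x/3)];D=w[:2]-[.4345,.1925];print((x,y),np.round(w*1000),'q',round(float(D@[-np.sin(a),np.cos(a)])*1000,1),'s',round(float(D@[np.cos(a),np.sin(a)])*1000,1))
E
```

```text
2366 yaw -0.0029938136555700463 lean 0.07290622302529322 face off at hinge -7.9411792005835835 s [-88.0941202  80.7592148] z 120.46261654497118 271.6558397160258
(230, 325) [483. 182. 135.] q -14.3 s 47.9
(335, 355) [370. 183. 141.] q -4.6 s -65.2
(229, 331) [481. 190. 133.] q -6.4 s 46.4
(333, 362) [373. 182. 130.] q -5.5 s -61.9
(280, 260) [428. 186. 217.] q -6.3 s -7.3
(275, 330) [576. -28.   1.] q -230.7 s 123.6
```

The hinge edge hangs about 14 mm behind the slot middle (4° lean), and is about 4 mm off along it. I'll shift to centre the forks, then lower halfway.

```bash
python3 -m creep '[[5,[1,5,0],0],[5,[1,5,0],0],[5,[1,3,0],0],[5,[0,0,-10],0],[5,[0,0,-12],0],[5,[0,0,-10],0],[5,[0,0,-6],0],[5,[0,0,0],0]]'
python3 m.py pics/side7.png
```

```text
t: 10.93
eef_pos: [0.4382, 0.2047, 0.2615]
tcp_rot: [[-0.997, -0.074, 0.0], [-0.074, 0.997, -0.033], [0.002, -0.033, -0.999]]
force: [0.6, 0.8, -2.6]
grip_width: 0.0089
grasp_force: 21.9
2204 yaw -0.0029542065916301993 lean 0.07001274606601876 face off at hinge 4.883078928997666 s [-85.00961132  81.17504163] z 80.99878333998953 230.00738397179254
```

View pics/side7.png

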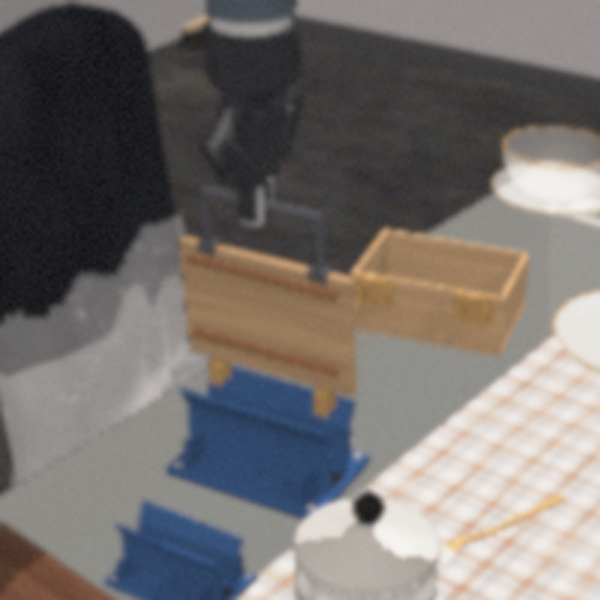

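The forks (crop (218,370) and (322,400)) are between the two walls, in front of the rear lip. I'll keep lowering.

```bash
python3 -m creep '[[5,[0,0,-8],0],[5,[0,0,-8],0],[5,[0,0,-8],0],[5,[0,0,-8],0],[5,[0,0,-8],0],[5,[0,0,0],0]]'
python3 -m creep '[[5,[0,0,-6],0],[5,[0,0,-6],0],[5,[0,0,-6],0],[5,[0,0,-4],0],[5,[0,0,0],0],[5,[0,0,0],0]]'
```

```text
t: 11.48
eef_pos: [0.4382, 0.2046, 0.2213]
tcp_rot: [[-0.997, -0.074, 0.0], [-0.074, 0.997, -0.033], [0.002, -0.033, -0.999]]
force: [-0.8, -0.5, -2.3]
grip_width: 0.0091
grasp_force: 22.0
t: 11.98
eef_pos: [0.4388, 0.2049, 0.201]
tcp_rot: [[-0.997, -0.074, 0.002], [-0.074, 0.997, -0.032], [0.0, -0.032, -0.999]]
force: [0.0, -0.3, -2.0]
grip_width: 0.0087
grasp_force: 22.0
```

```bash
python3 -m creep '[[5,[0,-2,-3],0],[5,[0,-2,-3],0],[5,[0,-2,-3],0],[5,[0,0,0],0],[5,[0,0,0],0]]'
python3 -m creep '[[5,[0,-1,-2],0],[5,[0,-1,-2],0],[5,[0,0,0],0],[5,[0,0,0],0]]'
python3 m.py pics/side8.png
```

```text
t: 12.4
eef_pos: [0.4388, 0.1987, 0.1921]
tcp_rot: [[-0.997, -0.074, 0.002], [-0.074, 0.997, -0.032], [0.0, -0.032, -0.999]]
force: [-0.7, 0.0, -1.9]
grip_width: 0.0089
grasp_force: 22.1
t: 12.73
eef_pos: [0.44, 0.1971, 0.1908]
tcp_rot: [[-0.997, -0.074, 0.007], [-0.074, 0.997, -0.031], [-0.005, -0.031, -0.999]]
force: [-3.2, -0.4, 19.8]
grip_width: 0.0095
grasp_force: 24.3
1346 yaw -0.0042349334306418735 lean 0.05520634164810821 face off at hinge 2.2397993370449116 s [-84.1858752   81.31845563] z 80.03671669774134 160.16454553458118
```

Contact at the expected height (19.8 N, panel top about 158 mm). I'll relieve the load and release.

```bash
python3 -m creep '[[5,[0,-1,2],0],[5,[0,-1,1],0],[5,[0,0,0],0],[12,[0,0,0],0],[16,[0,0,0],0],[24,[0,0,0],0],[36,[0,0,0],0],[45,[0,0,0],0]]'
python3 m.py pics/side9.png
```

```text
t: 13.45
eef_pos: [0.4389, 0.1949, 0.1911]
tcp_rot: [[-0.997, -0.074, 0.002], [-0.074, 0.997, -0.032], [0.0, -0.032, -0.999]]
force: [-0.9, 0.8, 0.3]
grip_width: 0.0445
grasp_force: 0.0
1386 yaw 0.00030456679948997085 lean 0.010968838176371197 face off at hinge 1.2039217674872924 s [-85.37565983  80.03644739] z 80.12519229610142 160.28330508957316
```

View pics/side9.png

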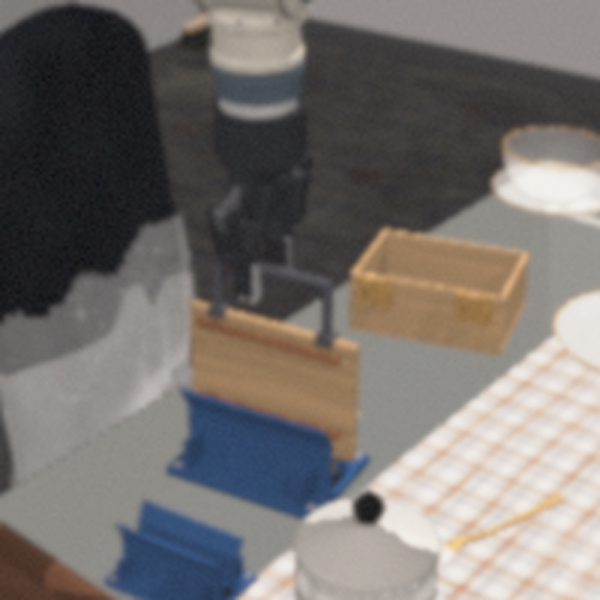

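The lid stands free and nearly vertical in the slot; the bar at (290,270) lies between the open fingers. I'll withdraw straight up.

```bash
python3 -m creep '[[45,[0,0,5],0],[45,[0,0,10],0],[45,[0,0,15],0],[45,[0,0,20],0],[45,[0,0,25],0],[45,[0,0,25],0],[45,[0,0,10],0],[45,[0,0,0],0]]'
python3 m.py pics/side10.png
python3 -m creep '[[45,[0,0,0],0],[45,[0,0,0],0],[45,[0,0,0],0],[45,[0,0,0],0]]'
python3 m.py pics/side11.png
```

```text
t: 14.17
eef_pos: [0.4397, 0.1951, 0.304]
tcp_rot: [[-0.997, -0.074, 0.007], [-0.074, 0.997, -0.031], [-0.005, -0.031, -0.999]]
force: [-0.4, 0.2, -0.6]
grip_width: 0.0448
grasp_force: 0.0
1384 yaw -0.003486524330531005 lean 0.00909702859824452 face off at hinge 1.7170781835508473 s [-85.46468729  80.32662834] z 80.00822449035816 159.67413893150862
t: 14.55
eef_pos: [0.4386, 0.1948, 0.3003]
tcp_rot: [[-0.997, -0.074, 0.001], [-0.074, 0.997, -0.033], [0.001, -0.033, -0.999]]
force: [-0.5, -0.3, 0.1]
grip_width: 0.045
grasp_force: 0.0
1377 yaw -0.002658856902671728 lean 0.01405813056236897 face off at hinge 1.1724294516389573 s [-85.90516544  80.08811055] z 80.00334504991488 161.74705773031152
```

The lid is at rest, upright within 1°, centred, and the gripper is clear.

```bash
python3 -c "
from station import *
print(sign_off())"
```

```text
the job is handed in; nothing more can be done
None
```

The lid was swung upright, lifted off its pins and stood in the larger blue stand, turned half round because of a wrist joint limit. At the last look it stood free, about 1° from vertical and about 3 mm off centre along the slot; the job is handed in and no verdict came back.

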